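Index the bottle carousel and fetch the dropper bottle

ROBOT

A 6-joint arm with a two-finger parallel gripper is mounted at the origin on a cart in front of the work surface, level with it; the furniture and walls round the work are solid. World frame = base frame: x ahead of the robot, y to its left, z up, the work surface at z = 0. Lengths are in m, angles in rad, forces in N, time in s.
With the tool pointing down it reaches from about 0.3 to 0.875 m from the base axis. Payload 4.2 kg.
Tool frame: the origin (TCP) lies midway between the tips of the shut fingers; the grasp point (between the pads) lies 19 mm behind it; z points along the fingers, y is the line along which they close (so a half turn about z gives the same grasp; the last joint's range is limited). The gripper opens to 85 mm and grips with 20 to 120 N. Pads are 22 mm wide; open, the fingers measure 114 mm over their backs; the gripper's body (76 mm by 85 mm) begins 54 mm behind the grasp point. The pads swing forward as they close: fully open they stand 13 mm farther back than shut.
Start: joints at [-1.304, 0.32, 1.565, -0, 1.257, -0.02], TCP at [0.163, -0.552, 0.231] pointing down, gripper open.
Joint ranges: [-3.11, 3.11], [-0.84, 2.01], [0.21, 2.61], [-1.34, 4.49], [0.05, 2.63], [-2.56, 2.56]. Speed limits (rad/s): [2.57, 2.57, 3.14, 3.14, 3.14, 3.14].

INTERFACE

Orientations are given as a rotation vector (axis times angle).
In Python, from plant import get_obs, camera, env, finder gives the robot as it stands.
- The arm moves only by the tool drive_tool, never from a script. Its argument "commands" is a list of rows, each a list of 7 numbers: the shift along the tool's x, y, z in mm, then the turn, a rotation vector about the tool's x, y, z in rad, then the finger opening in mm, from 0 to 85.4. In form: [[dx, dy, dz, rx, ry, rz, gripper], ...]. A call has exactly 8 rows; each row shifts and turns the commanded pose from where the row before left it, along the tool's axes as they then stand; what a row does not reach is not made up. A row lasts 1/10 s, in which the tool goes at most 50 mm and 8.59 degrees, less where a joint would pass 70% of its speed; a pose out of reach is approached as far as the arm can. A call is refused whole if a number of a shift passes 50 or a number of a turn 0.15, either way. A call with a gripper value outside its range is refused whole. The fingers move at their own pace and stop on an object; "force" is the grip in N (left out, the last holds). Time passes only in rows, so rows that do not move let the fingers close, or fill a call up. It gives the time, the measured TCP pose, the force, the opening and the grip force at its end, in the units of the state.
- get_obs(): the state, without advancing time (a new reading comes with each control period).
- camera(name): name is "scene" or "top" or "wrist"; returns a dict with "img" (480x640x3 uint8, blue, green, red), "intrinsics" (3x3 intrinsics, pixels), "rvec" (rotation vector, rad) and "tvec" (3), from world to camera coordinates, as OpenCV has them; the wrist camera has in their place "mount" (4x4, takes a point from camera to tool coordinates, whose origin is the TCP and whose axes are the flange's). Camera axes: x right, y down, z forward; pixel columns grow to the right and rows downward; lengths in m; the calibration is good to about 2 mm. A picture is of the moment at which its call begins: read the wrist's pose just before it. There is no depth.
- env.hand_in(): hands the job in; it is judged then, once.
Trained networks look in a picture, given as the dict that the camera call returned (one of the last four; its "shot" number tells which), for a name from the list of things; names that differ only in an ending like _2 or _b are one class to them, and where a whole thing is asked for, a point or a joint stands for the part that bears it (a point fixed in the world has none). Each returns a list of dicts, best first, with "conf" (0 to 1); they miss things now and then, are a little off and sometimes report something else, mostly with a low value. They report only what shows in the picture. A call takes as long as a camera call.
- finder.masks_of(picture, query): "mask" (480x640 bool, what is visible of it) and "rect" ([left, top, right, bottom] in pixels, round what is visible of it).
- finder.spot_point(picture, query): "centre" ([column, row] in pixels: a listed point, or the origin of a listed thing).
The state is a dict: "time": time; "joint_positions": joint angles; "qd": joint speeds; "tau": joint torques, N m; "tcp_pos": TCP position; "tool_rot": TCP orientation; "ft_force": force on the tool from outside, world axes, zero at the start; "ft_torque": the same for the moment, N m; "opening": opening from 0.0 (shut) to 1.0 (fully open); "finger_force": force on a finger pad.
Only numpy, scipy, OpenCV 4.12 (cv2) and the standard library are available. Lean on these libraries where they do the work, as an engineer would, in place of code of your own. Each camera call takes 0.05 s, during which the arm holds its last target. There are 200 camera calls.

TASK

Turn the bottle carousel until the white dropper bottle stands squarely in the front opening of the clear cover, at the red mark. Then lift that bottle out and set it down upright in the shallow blue tray, leaving the other bottles in their pockets.

Things in the scene. Friction and masses are not known exactly. Their poses are not given: they have to be found in the camera images.
- stand: fixed white base plate 270 x 270 x 20 mm; four thin posts 125 mm from its centre in x and y carry a clear flat cover 168 to 173 mm above the worktop. The cover is open at the front (-x, red mark on the base): from stand y -73 to +73 mm and from the front edge back to stand x = -30 mm; blue edges. Origin on the worktop, on the carousel's axis; x to the back, z up
- front_place (a point): point on the pocket floor level (30 mm above the worktop), 95 mm in front of the carousel's axis, in the middle of the front opening behind the red mark: a pocket that faces the arm has its centre here; axes as the stand's
- carousel (a joint): turn of the carousel since the start in rad (0 at the start, wherever the cups then stand), positive counter-clockwise seen from above; friction about 0.1 N m, no detents, no spring: it stays where it is left; it can turn more than a full turn to either side
- knob (a point): middle of the black bar knob on top of the carousel's shaft, above the cover, on the carousel's axis, 201 mm above the worktop; turns with the carousel. Bar 66 mm long along this point's x, 16 mm wide along its y, 34 mm high (184 to 218 mm above the worktop), white line along its top
- dropper_bottle: wanted: white dropper bottle, pointed nozzle, red band, 43 mm in diameter, 128 mm high, 110 to 230 g, loose in one of the four cups (its foot 30 mm above the worktop); body straight to 60 mm above its foot, then tapering to a straight collar 25 mm wide at 92 to 105 mm (grip it there: below 85 mm the shoulder is wider), then the nozzle. Origin at the centre of its underside, z up along its axis
- amber_bottle_blue: brown glass bottle with blue cap, 44 mm in diameter, 115 mm high, loose in a cup; origin at the centre of its underside, z up
- amber_bottle_black: brown glass bottle with black cap, 44 mm in diameter, 115 mm high, loose in a cup; origin at the centre of its underside, z up
- green_jar: white jar with green lid, 44 mm in diameter, 85 mm high, loose in a cup; origin at the centre of its underside, z up
- blue_tray: shallow open blue tray, fixed, 100 mm (its x) by 150 mm (its y), walls 3 mm thick and 14 mm high, floor 3 mm thick; origin at the centre of its underside, on the worktop
- disc (a point): centre of the grey carousel disc (radius 122 mm, top 30 mm above the worktop), on the axis; turns with the carousel. Four white cups (pockets) are centred 95 mm from it along its +x, +y, -x and -y; each cup is 48 mm wide and 40 mm deep inside, 56 mm outside, rim 70 mm above the worktop

How it is judged:
By the outcome, as a careful person would: the job done as asked, in the order asked, and still so for the second after the job is handed in, with the robot touching nothing.
It also fails if it takes over 72 s, if anything falls off the work surface, if the arm or the gripper's body presses on something with over 40 N, if the wrist force passes 120 N, or if a joint passes its speed limit or range.

## Working session

There is one attempt and no reset: what is moved stays moved. The work goes in short steps, Python scripts to look and compute and a tool call to move; the robot and the scene stay as the last step left them, time stands still between calls to the robot, and variables do not carry over. Pictures are saved under pics/ and viewed, at most 10 in all, crops included, and the job is handed in when it is done.

Besides the shell and the picture viewer there is one more tool, called in YAML: its name, and indented under it one key for each argument. drive_tool: Moves the arm, as the interface text tells. Its arguments: {"type":"object","properties":{"commands":{"type":"array","items":{"type":"array","items":{"type":"number"}}},"force":{"type":"number"}},"required":["commands"]}

```bash
mkdir -p pics; ls
cat > h.py <<'E'
import numpy as np, cv2
from plant import get_obs, camera, env, finder
def ray(p,uv):
    K=p["intrinsics"]; n=cv2.undistortPoints(np.array([[uv]],float),np.array(K),None)[0,0]
    d=np.array([n[0],n[1],1.])
    if "mount" in p:
        M=np.array(p["mount"]); R=cv2.Rodrigues(np.array(p["o"]["tool_rot"]))[0]
        return R@M[:3,3]+np.array(p["o"]["tcp_pos"]), R@M[:3,:3]@d
    R=cv2.Rodrigues(np.array(p["rvec"]))[0]; t=np.array(p["tvec"]).ravel()
    return -R.T@t, R.T@d
def at(p,uv,z):
    c,d=ray(p,uv); return c+d*(z-c[2])/d[2]
def shot(n):
    o=get_obs(); p=camera(n); p["o"]=o; return p
E
python3 - <<'E'
from h import *
Z=dict(knob=.201,disc=.03,front_place=.03,dropper_bottle=.03,amber_bottle_blue=.03,amber_bottle_black=.03,green_jar=.03,blue_tray=0,stand=0)
for n in("top","scene"):
    p=shot(n); cv2.imwrite(f"pics/{n}0.png",p["img"]); print(n,ray(p,(320,240))[0])
    for q,z in Z.items():
        for r in finder.spot_point(p,q)[:2]: print(q,round(r["conf"],2),np.round(r["centre"],1),at(p,r["centre"],z).round(3))
o=get_obs();print(o["time"],o["tool_rot"],o["tcp_pos"])
E
```

```text
pics
top [-0.12751088  0.04375557  1.04790475]
knob 0.94 [260.1 236.3] [0.587 0.009 0.201]
disc 0.62 [268.6 287.6] [0.58  0.006 0.03 ]
disc 0.32 [239.7 315.1] [0.523 0.078 0.03 ]
front_place 0.9 [280.1 323.1] [ 0.485 -0.003  0.03 ]
dropper_bottle 0.53 [241.8 313.4] [0.527 0.073 0.03 ]
amber_bottle_blue 0.93 [299.  311.9] [ 0.503 -0.047  0.03 ]
amber_bottle_black 0.18 [299.7 259.4] [ 0.643 -0.077  0.03 ]
green_jar 0.66 [300.4 260.9] [ 0.638 -0.077  0.03 ]
scene [-0.26371439  0.02168631  0.58605856]
knob 0.85 [259.  192.5] [0.586 0.    0.201]
disc 0.31 [223.3 295.7] [0.524 0.081 0.03 ]
dropper_bottle 0.77 [225.3 297.4] [0.518 0.077 0.03 ]
amber_bottle_black 0.79 [238.9 257.5] [0.652 0.05  0.03 ]
blue_tray 0.85 [469.6 300.9] [ 0.468 -0.372  0.   ]
1.0 [3.10922124e+00 4.48954591e-01 4.04800597e-05] [ 0.1626672  -0.55152036  0.23136495]
```

View pics/top0.png

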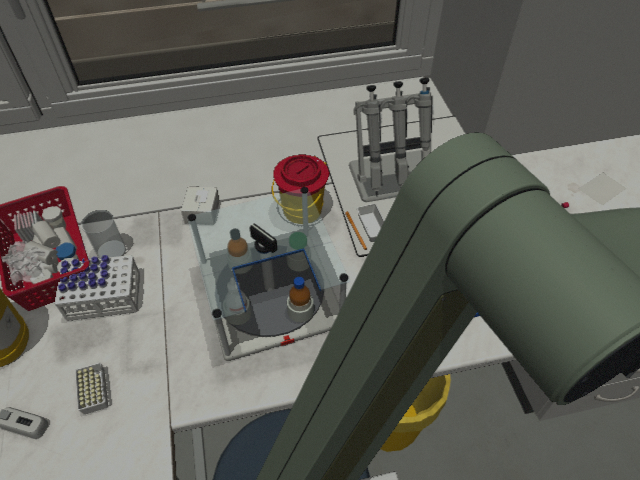

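View pics/scene0.png

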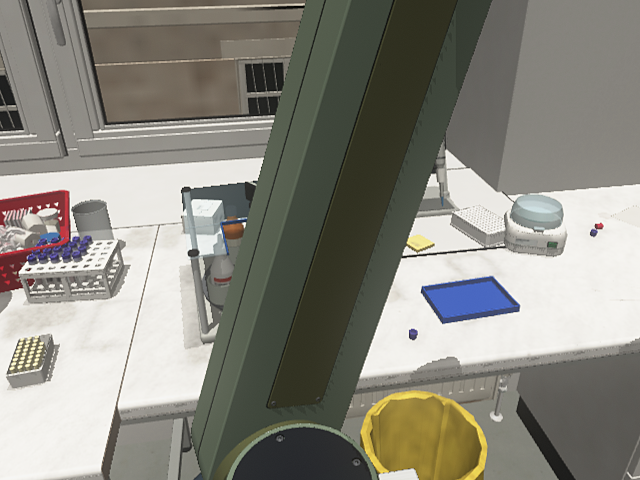

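Run:
```python
from h import *
p=shot("top")
a=at(p,(251,227),.218);b=at(p,(276,248),.218);print(a,b,np.degrees(np.arctan2(*(b-a)[1::-1])))
for m in finder.masks_of(p,"knob")[:1]:
    print(m["conf"],m["rect"]); 
p=shot("scene")
m=finder.masks_of(p,"blue_tray")[0]; c,_=cv2.findContours(m["mask"].astype(np.uint8),0,2)
q=cv2.approxPolyDP(max(c,key=cv2.contourArea),6,True)[:,0]
for u in q: print(u,at(p,u,.014).round(3))
print(shot("wrist")["mount"])
# tool-frame shift toward pre-knob
o=get_obs();R=cv2.Rodrigues(np.array(o["tool_rot"]))[0]
print(R.T@(np.array([.54,.005,.36])-o["tcp_pos"])*1000)
```

```text
[0.60086396 0.02396684 0.218     ] [ 0.53743467 -0.01539344  0.218     ] -148.178830691826
[519 309] [ 0.412 -0.439  0.014]
[493 276] [ 0.519 -0.44   0.014]
[421 288] [ 0.505 -0.289  0.014]
[443 322] [ 0.401 -0.293  0.014]
[[ 6.32435405e-04 -9.47952909e-01 -3.18409928e-01  8.18576922e-02]
 [ 9.99999788e-01  6.49323715e-04  5.30981136e-05 -2.07550098e-04]
 [ 1.56416606e-04 -3.18409894e-01  9.47953119e-01 -1.43382994e-01]
 [ 0.00000000e+00  0.00000000e+00  0.00000000e+00  1.00000000e+00]]
[ 519.34552547 -427.07600156 -128.6878367 ]
```

drive_tool:
  commands:
    - [0, 0, -45, 0, 0, 0, 85]
    - [0, 0, -45, 0, 0, 0, 85]
    - [35, -28, -39, 0, 0, 0, 85]
    - [37, -30, 0, 0, 0, 0, 85]
    - [37, -30, 0, 0, 0, 0, 85]
    - [37, -30, 0, 0, 0, 0, 85]
    - [37, -30, 0, 0, 0, 0, 85]
    - [37, -30, 0, 0, 0, 0, 85]

```text
time: 2.05
tcp_pos: [0.3199, -0.3227, 0.3544]
tool_rot: [3.109, 0.448, 0.001]
ft_force: [0.9, 0.2, 0.1]
opening: 0.995
finger_force: 0.0
```

drive_tool:
  commands:
    - [37, -30, 0, 0, 0, 0, 85]
    - [37, -30, 0, 0, 0, 0, 85]
    - [37, -30, 0, 0, 0, 0, 85]
    - [37, -30, 0, 0, 0, 0, 85]
    - [37, -30, 0, 0, 0, 0, 85]
    - [37, -30, 0, 0, 0, 0, 85]
    - [37, -30, 0, 0, 0, 0, 85]
    - [40, -39, 0, 0, 0, 0, 85]

```text
time: 2.85
tcp_pos: [0.5337, -0.0045, 0.3542]
tool_rot: [3.109, 0.449, 0.001]
ft_force: [0.8, -0.6, -0.1]
opening: 0.998
finger_force: 0.0
```

drive_tool:
  commands:
    - [0, 0, 0, 0, 0, -0.12, 85]
    - [0, 0, 0, 0, 0, -0.12, 85]
    - [0, 0, 0, 0, 0, -0.12, 85]
    - [0, 0, 0, 0, 0, 0, 85]
    - [0, 0, 0, 0, 0, 0, 85]
    - [0, 0, 0, 0, 0, 0, 85]
    - [0, 0, 0, 0, 0, 0, 85]
    - [0, 0, 0, 0, 0, 0, 85]

```text
time: 3.65
tcp_pos: [0.5327, -0.0062, 0.3542]
tool_rot: [2.979, 0.997, 0.0]
ft_force: [-0.3, 0.3, 0.9]
opening: 0.996
finger_force: 0.0
```

Run:
```python
from h import *
o=get_obs();print(o["time"],o["tcp_pos"],o["tool_rot"],o["ft_force"])
Z=dict(knob=.201,disc=.03,front_place=.03,dropper_bottle=.03,amber_bottle_blue=.03,amber_bottle_black=.03,green_jar=.03,stand=0)
for n in("wrist","top","scene"):
    p=shot(n); cv2.imwrite(f"pics/{n}1.png",p["img"]); print(n,ray(p,(320,240))[0])
    for q,z in Z.items():
        for r in finder.spot_point(p,q)[:1]: print(q,round(r["conf"],2),np.round(r["centre"],1),at(p,r["centre"],z).round(3))
    m=finder.masks_of(p,"knob")
    if m: print("knob rect",m[0]["rect"])
```

```text
3.65 [ 0.53271959 -0.00620368  0.35417   ] [2.97906698e+00 9.97035656e-01 1.92073981e-04] [-0.27738657  0.27174076  0.92814026]
wrist [0.59797486 0.04334027 0.49755964]
knob 0.96 [344.  163.7] [0.582 0.004 0.201]
dropper_bottle 0.6 [262.4 146.6] [0.527 0.079 0.03 ]
amber_bottle_blue 0.57 [332.3 220.4] [ 0.503 -0.055  0.03 ]
knob rect [245.9, 122.4, 380.3, 234.2]
top [-0.12751088  0.04375557  1.04790475]
front_place 0.56 [279.9 321.1] [ 0.49  -0.003  0.03 ]
scene [-0.26371439  0.02168631  0.58605856]
knob 0.61 [259.3 194.7] [0.577 0.    0.201]
disc 0.59 [266.2 271. ] [ 0.592 -0.002  0.03 ]
front_place 0.56 [274.5 303. ] [ 0.485 -0.009  0.03 ]
dropper_bottle 0.72 [234.6 257.6] [0.653 0.058 0.03 ]
amber_bottle_blue 0.64 [296.6 293.3] [ 0.507 -0.052  0.03 ]
amber_bottle_black 0.87 [235.6 254.5] [0.665 0.056 0.03 ]
knob rect [202.4, 179.7, 326.2, 318.0]
```

View pics/wrist1.png

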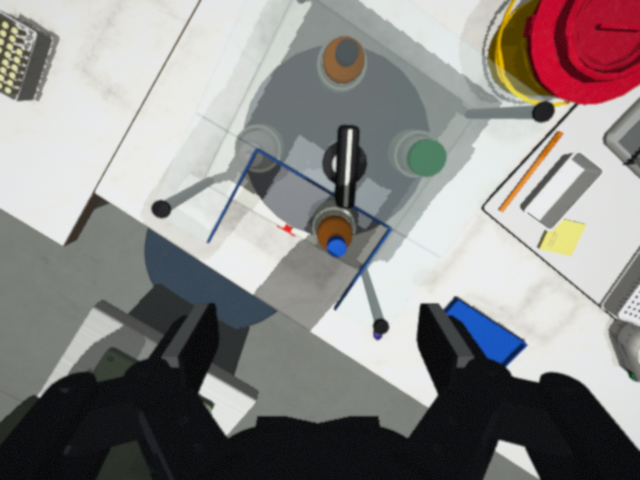

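The wrist view shows the knob bar nearly vertical in the image, from (347,126) to (346,207). The dropper is in the left cup at (262,147), blue amber is at the front (335,232), green jar is at the right (425,157) and black amber is at the back (345,58). The red mark is at (287,229).

Run:
```python
from h import *
p=shot("wrist")
A=lambda u,z:at(p,u,z)
def ang(a,b): d=b-a; return np.degrees(np.arctan2(d[1],d[0])).round(1)
k1,k2=A((347,126),.218),A((346,207),.218); print("bar",k1,k2,(k1+k2)/2,ang(k2,k1))
e=[A(u,.1705) for u in[(257,150),(389,229),(209,241),(336,308)]]
print("edges",[x.round(3) for x in e],ang(e[1],e[0])-90,ang(e[2],e[0]),ang(e[3],e[1]))
print("mark",A((287,229),.02))
for q in("dropper_bottle","amber_bottle_blue","amber_bottle_black","green_jar","front_place","disc"):
    for r in finder.spot_point(p,q)[:1]:
        x=A(r["centre"],.03); print(q,r["conf"],x.round(3),ang((k1+k2)/2,x))
c=(k1+k2)/2
R=cv2.Rodrigues(np.array(p["o"]["tool_rot"]))[0]
print("yaw",np.degrees(np.arctan2(R[1,0],R[0,0])),"shift",R.T@(np.array([c[0],c[1],.186])-p["o"]["tcp_pos"])*1000, R[:,2])
```

```text
bar [0.60682104 0.02184671 0.218     ] [ 0.5567762  -0.01710627  0.218     ] [0.58179862 0.00237022 0.218     ] 37.9
edges [array([0.543, 0.071, 0.17 ]), array([ 0.558, -0.075,  0.17 ]), array([0.441, 0.059, 0.17 ]), array([ 0.457, -0.088,  0.17 ])] 6.0 6.3 7.2
mark [ 0.45145188 -0.01290429  0.02      ]
dropper_bottle 0.67 [0.53  0.078 0.03 ] 124.4
amber_bottle_blue 0.74 [ 0.499 -0.051  0.03 ] -147.5
yaw 37.05563519380935 shift [ 44.25166934  22.80958611 168.13663811] [ 4.93274864e-05 -7.25967541e-05 -9.99999996e-01]
```

drive_tool:
  commands:
    - [44, 23, 0, 0, 0, -0.01, 85]
    - [0, 0, 45, 0, 0, 0, 85]
    - [0, 0, 45, 0, 0, 0, 85]
    - [0, 0, 40, 0, 0, 0, 50]
    - [0, 0, 30, 0, 0, 0, 50]
    - [0, 0, 8, 0, 0, 0, 40]
    - [0, 0, 0, 0, 0, 0, 30]
    - [0, 0, 0, 0, 0, 0, 25]
  force: 30

```text
time: 6.3
tcp_pos: [0.5827, 0.0021, 0.1877]
tool_rot: [2.973, 1.013, 0.004]
ft_force: [-0.1, -0.6, -0.2]
opening: 0.295
finger_force: 0.0
```

drive_tool:
  commands:
    - [0, 0, 0, 0, 0, 0, 10]
    - [0, 0, 0, 0, 0, 0, 10]
    - [0, 0, 0, 0, 0, 0, 10]
    - [0, 0, 0, 0, 0, 0, 10]
    - [0, 0, 0, 0, 0, 0, 10]
    - [0, 0, 0, 0, 0, 0, 10]
    - [0, 0, 0, 0, 0, 0, 10]
    - [0, 0, 0, 0, 0, 0, 10]

```text
time: 7.1
tcp_pos: [0.583, 0.002, 0.1883]
tool_rot: [2.972, 1.013, 0.007]
ft_force: [1.0, -1.1, 5.8]
opening: 0.182
finger_force: 33.8
```

drive_tool:
  commands:
    - [0, 0, 0, 0, 0, -0.07, 10]
    - [0, 0, 0, 0, 0, -0.14, 10]
    - [0, 0, 0, 0, 0, -0.14, 10]
    - [0, 0, 0, 0, 0, -0.14, 10]
    - [0, 0, 0, 0, 0, -0.14, 10]
    - [0, 0, 0, 0, 0, -0.14, 10]
    - [0, 0, 0, 0, 0, -0.14, 10]
    - [0, 0, 0, 0, 0, -0.13, 10]

```text
time: 7.9
tcp_pos: [0.5817, 0.0026, 0.1883]
tool_rot: [2.071, 2.361, 0.003]
ft_force: [-2.3, 0.2, 8.5]
opening: 0.184
finger_force: 35.1
```

drive_tool:
  commands:
    - [0, 0, 0, 0, 0, 0, 10]
    - [0, 0, 0, 0, 0, 0, 10]
    - [0, 0, 0, 0, 0, 0, 10]
    - [0, 0, 0, 0, 0, 0, 10]
    - [0, 0, 0, 0, 0, 0, 10]
    - [0, 0, 0, 0, 0, 0, 10]
    - [0, 0, 0, 0, 0, 0, 10]
    - [0, 0, 0, 0, 0, 0, 10]

```text
time: 8.7
tcp_pos: [0.5817, 0.0025, 0.1883]
tool_rot: [2.077, 2.356, 0.003]
ft_force: [-2.1, -0.3, 8.6]
opening: 0.181
finger_force: 34.2
```

Run:
```python
from h import *
o=get_obs();print(o["time"],o["tcp_pos"],o["tool_rot"],o["joint_positions"])
R=cv2.Rodrigues(np.array(o["tool_rot"]))[0];print("yaw",np.degrees(np.arctan2(R[1,0],R[0,0])))
ax=np.array([.581,.002,.03])
for n in("wrist","scene","top"):
    p=shot(n); cv2.imwrite(f"pics/{n}2.png",p["img"])
    for q in("dropper_bottle","amber_bottle_blue","amber_bottle_black","green_jar","front_place","disc"):
        for r in finder.spot_point(p,q)[:1]:
            x=at(p,r["centre"],.03); d=x-ax; print(n,q,round(r["conf"],2),np.round(r["centre"]),x.round(3),np.degrees(np.arctan2(d[1],d[0])).round(1))
```

```text
8.7 [0.58174668 0.0025095  0.18825987] [2.07663507 2.35626698 0.00274673] [-1.58900526e-02  3.58980672e-01  1.61775198e+00  8.65052201e-04
  1.16309634e+00 -1.42227410e-01]
yaw 97.21901406003883
wrist dropper_bottle 0.59 [209. 216.] [ 0.487 -0.01   0.03 ] -172.5
scene dropper_bottle 0.71 [274. 301.] [ 0.491 -0.009  0.03 ] -173.2
scene amber_bottle_blue 0.93 [310. 266.] [ 0.593 -0.089  0.03 ] -82.2
scene amber_bottle_black 0.57 [217. 282.] [0.57  0.092 0.03 ] 97.1
scene green_jar 0.67 [256. 252.] [0.666 0.015 0.03 ] 8.7
scene front_place 0.67 [273. 303.] [ 0.486 -0.007  0.03 ] -174.4
scene disc 0.52 [278. 302.] [ 0.488 -0.015  0.03 ] -169.6
top dropper_bottle 0.76 [285. 322.] [ 0.484 -0.013  0.03 ] -171.2
top amber_bottle_blue 0.41 [308. 276.] [ 0.593 -0.086  0.03 ] -82.4
top front_place 0.91 [282. 323.] [ 0.485 -0.007  0.03 ] -174.9
top disc 0.79 [271. 288.] [0.579 0.001 0.03 ] -166.7
```

View pics/scene2.png

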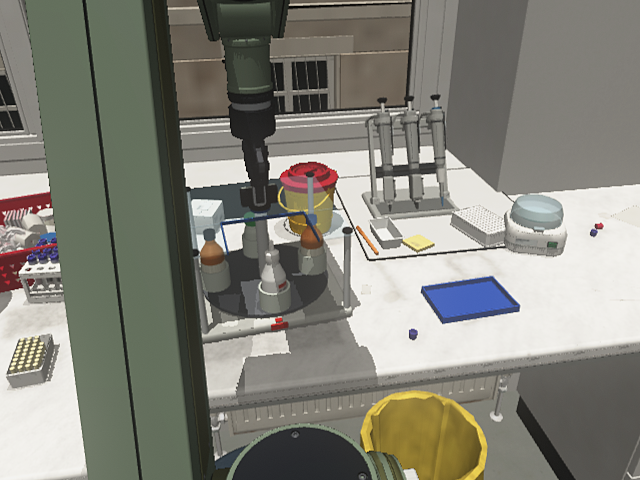

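The dropper is now at the front, with all four bottles in their cups. It is about 1.2° past the mark, so I'll turn back slightly, release and look.

drive_tool:
  commands:
    - [0, 0, 0, 0, 0, 0.02, 10]
    - [0, 0, 0, 0, 0, 0, 10]
    - [0, 0, 0, 0, 0, 0, 10]
    - [0, 0, 0, 0, 0, 0, 45]
    - [0, 0, 0, 0, 0, 0, 45]
    - [0, 0, 0, 0, 0, 0, 45]
    - [0, 0, 0, 0, 0, 0, 45]
    - [0, 0, 0, 0, 0, 0, 45]

```text
time: 10.55
tcp_pos: [0.5816, 0.0021, 0.1859]
tool_rot: [-2.1, -2.336, 0.001]
ft_force: [-0.2, 0.3, 0.4]
opening: 0.526
finger_force: 0.0
```

drive_tool:
  commands:
    - [0, 0, -45, 0, 0, 0, 50]
    - [0, 0, -45, 0, 0, 0, 50]
    - [-5, 40, -30, 0, 0, 0, 50]
    - [-5, 45, 0, 0, 0, 0, 50]
    - [0, 45, 0, 0, 0, 0, 50]
    - [-40, 0, 0, 0, 0, 0, 50]
    - [0, 0, 0, 0, 0, 0, 50]
    - [0, 0, 0, 0, 0, 0, 50]

```text
time: 11.35
tcp_pos: [0.7161, -0.0346, 0.3051]
tool_rot: [-2.101, -2.333, 0.001]
ft_force: [-1.0, -0.4, 0.1]
opening: 0.587
finger_force: 0.0
```

Run:
```python
from h import *
ax=np.array([.581,.002,.03])
for n in("wrist","scene","top"):
    p=shot(n); cv2.imwrite(f"pics/{n}3.png",p["img"])
    if n=="wrist": print(p["o"]["tcp_pos"])
    for q in("dropper_bottle","amber_bottle_blue","amber_bottle_black","green_jar","front_place","disc","knob","blue_tray"):
        z=dict(knob=.201,blue_tray=0).get(q,.03)
        for r in finder.spot_point(p,q)[:1]:
            x=at(p,r["centre"],z); d=x-ax; print(n,q,round(r["conf"],2),np.round(r["centre"]),x.round(3),np.degrees(np.arctan2(d[1],d[0])).round(1))
```

```text
[ 0.71609749 -0.03455925  0.30510129]
wrist knob 0.56 [131. 165.] [0.581 0.002 0.201] 80.2
scene dropper_bottle 0.81 [276. 304.] [ 0.48  -0.011  0.03 ] -172.5
scene amber_bottle_blue 0.77 [311. 267.] [ 0.589 -0.09   0.03 ] -84.7
scene amber_bottle_black 0.8 [212. 284.] [0.565 0.102 0.03 ] 98.9
scene green_jar 0.74 [255. 251.] [0.673 0.016 0.03 ] 8.6
scene front_place 0.6 [271. 305.] [ 0.481 -0.002  0.03 ] -177.5
scene disc 0.95 [268. 271.] [ 0.591 -0.005  0.03 ] -35.3
scene knob 0.78 [259. 194.] [0.582 0.001 0.201] -53.0
scene blue_tray 0.88 [468. 304.] [ 0.46  -0.365  0.   ] -108.2
top amber_bottle_blue 0.64 [312. 276.] [ 0.589 -0.094  0.03 ] -84.9
top amber_bottle_black 0.15 [281. 322.] [ 0.487 -0.004  0.03 ] -176.1
top front_place 0.73 [281. 321.] [ 0.49  -0.006  0.03 ] -175.0
top disc 0.79 [270. 286.] [0.584 0.003 0.03 ] 15.7
top knob 0.7 [261. 240.] [0.579 0.009 0.201] 106.3
top blue_tray 0.88 [440. 304.] [ 0.474 -0.362  0.   ] -106.4
```

View pics/wrist3.png

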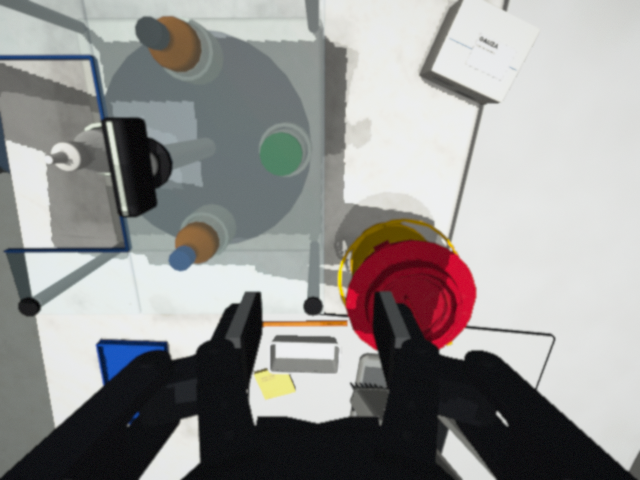

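The picture shows I went behind the stand: tool +y is world +x here. The knob bar is at (130,167) and the dropper nozzle at (60,155) is in the opening. I'll go back in front and look from there.

drive_tool:
  commands:
    - [0, -46, 0, 0, 0, 0, 50]
    - [0, -46, 0, 0, 0, 0, 50]
    - [0, -46, 0, 0, 0, 0, 50]
    - [0, -46, 0, 0, 0, 0, 50]
    - [-12, -46, 0, 0, 0, 0, 50]
    - [-12, 0, 0, 0, 0, 0, 50]
    - [0, 0, 0, 0, 0, 0, 50]
    - [0, 0, 0, 0, 0, 0, 50]

```text
time: 13.5
tcp_pos: [0.4911, -0.0822, 0.3063]
tool_rot: [2.101, 2.335, 0.002]
ft_force: [0.0, -0.5, -0.4]
opening: 0.588
finger_force: 0.0
```

Run:
```python
from h import *
ax=np.array([.581,.002,.03])
for i in range(2):
    p=shot("wrist"); cv2.imwrite(f"pics/wrist4.png",p["img"])
    if i==0: print(p["o"]["tcp_pos"],p["o"]["tool_rot"])
    for q in("dropper_bottle","amber_bottle_blue","amber_bottle_black","green_jar","front_place","disc","knob","blue_tray"):
        z=dict(knob=.201,blue_tray=0).get(q,.03)
        for r in finder.spot_point(p,q)[:1]:
            x=at(p,r["centre"],z); d=x-ax; print(q,round(r["conf"],2),np.round(r["centre"]),x.round(3),np.degrees(np.arctan2(d[1],d[0])).round(1))
m=finder.masks_of(p,"dropper_bottle")
if m: print(m[0]["conf"],m[0]["rect"])
```

```text
[ 0.49111317 -0.08216991  0.30628571] [2.10077395e+00 2.33451185e+00 1.83337010e-03]
dropper_bottle 0.77 [322. 126.] [ 0.489 -0.009  0.03 ] -173.0
amber_bottle_blue 0.58 [399. 211.] [ 0.594 -0.099  0.03 ] -82.4
amber_bottle_black 0.84 [410.  31.] [0.571 0.096 0.03 ] 96.3
knob 0.76 [464. 132.] [0.583 0.001 0.201] -28.8
blue_tray 0.84 [285. 364.] [ 0.471 -0.364  0.   ] -106.8
dropper_bottle 0.62 [324. 127.] [ 0.49  -0.009  0.03 ] -173.0
amber_bottle_blue 0.63 [399. 211.] [ 0.593 -0.098  0.03 ] -83.3
amber_bottle_black 0.69 [414.  32.] [0.573 0.096 0.03 ] 94.8
disc 0.78 [405. 130.] [ 0.583 -0.002  0.03 ] -68.4
knob 0.57 [465. 130.] [0.582 0.003 0.201] 37.3
blue_tray 0.92 [285. 361.] [ 0.47  -0.359  0.   ] -107.1
0.65 [305.2, 105.9, 349.3, 144.8]
```

View pics/wrist4.png

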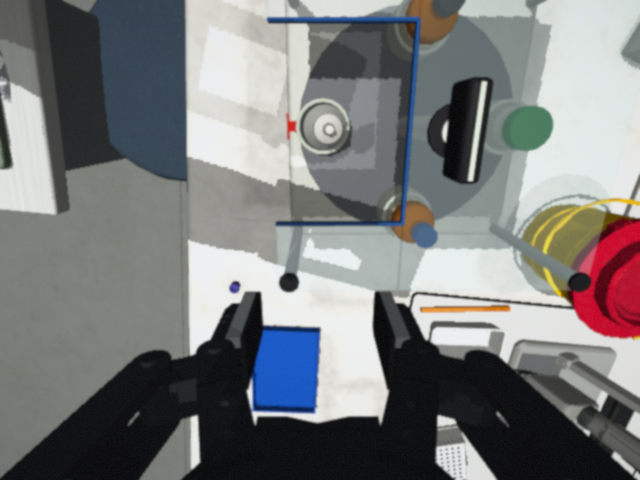

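The dropper stands in its cup (rim centre about (325,127), nozzle tip (331,130)), in line with the red mark at (291,127) and between the blue edges.

Run:
```python
from h import *
p=shot("wrist")
A=lambda u,z:at(p,u,z)
g=cv2.cvtColor(p["img"],cv2.COLOR_BGR2GRAY)
cv2.imwrite("pics/crop4.png",cv2.resize(p["img"][85:175,270:390],None,fx=6,fy=6,interpolation=cv2.INTER_CUBIC))
b,gr,r=[p["img"][...,i].astype(int) for i in range(3)]
ys,xs=np.where((r-b>90)&(r-gr>90)); s=(abs(xs-292)<15)&(abs(ys-127)<15); print("mark",xs[s].mean(),ys[s].mean(),A((xs[s].mean(),ys[s].mean()),.02))
e=[A(u,.1705) for u in[(416,20),(404,222),(268,20),(277,223)]];print([x.round(4) for x in e])
k=[A(u,.218) for u in[(487,82),(473,180)]];print("line",k,np.degrees(np.arctan2(*(k[0]-k[1])[1::-1]))-90)
for u in [(325,127)]: print("rim",A(u,.07))
print("tip",A((331,130),.158))
```

```text
mark 290.75531914893617 125.42553191489361 [ 0.45116744 -0.0123475   0.02      ]
[array([0.5426, 0.071 , 0.1705]), array([ 0.5613, -0.0744,  0.1705]), array([0.4401, 0.06  , 0.1705]), array([ 0.4566, -0.0865,  0.1705])]
line [array([0.58144171, 0.03098042, 0.218     ]), array([ 0.58773871, -0.02836712,  0.218     ])] 6.056637042761864
rim [ 0.49002205 -0.00873131  0.07      ]
tip [ 0.49293596 -0.00855408  0.158     ]
```

View pics/crop4.png

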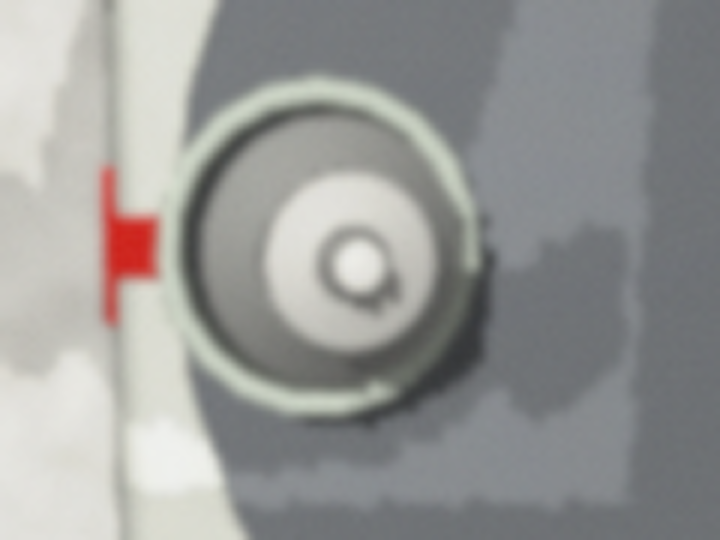

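Cup centre and red mark both lie at 186.2–186.3° about the axis, so it stands squarely. Now the grasp.

drive_tool:
  commands:
    - [37, 4, 0, 0, 0, 0, 50]
    - [36.5, 3.5, 0, 0, 0, 0, 50]
    - [0, 0, 45, 0, 0, 0, 50]
    - [0, 0, 45, 0, 0, 0, 50]
    - [0, 0, 45, 0, 0, 0, 50]
    - [0, 0, 30, 0, 0, 0, 50]
    - [0, 0, 15, 0, 0, 0, 50]
    - [0, 0, 0, 0, 0, 0, 50]
  force: 30

```text
time: 15.3
tcp_pos: [0.4879, -0.0082, 0.1238]
tool_rot: [-2.098, -2.333, 0.006]
ft_force: [-0.1, 0.3, 1.6]
opening: 0.587
finger_force: 0.0
```

Run:
```python
from h import *
p=shot("wrist"); print(p["o"]["tcp_pos"],p["o"]["ft_force"])
q=shot("scene")
cv2.imwrite("pics/g5.png",np.hstack([cv2.resize(p["img"],(400,300)),cv2.resize(q["img"][190:340,180:380],(400,300))]))
```

```text
[ 0.48792121 -0.00815546  0.12379012] [-0.09513649  0.29062814  1.5935113 ]
```

View pics/g5.png

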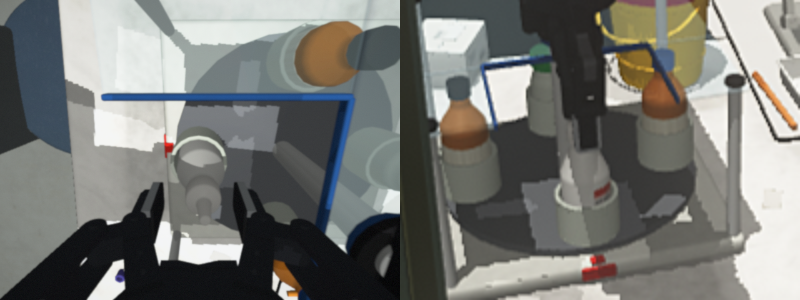

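The nozzle (about (204,205) in the left half) sits between the fingers, a few mm off centre. I'll correct that, lower and close.

drive_tool:
  commands:
    - [0, 2.5, 4, 0, 0, 0, 50]
    - [0, 0, 4, 0, 0, 0, 50]
    - [0, 0, 0, 0, 0, 0, 35]
    - [0, 0, 0, 0, 0, 0, 15]
    - [0, 0, 0, 0, 0, 0, 15]
    - [0, 0, 0, 0, 0, 0, 15]
    - [0, 0, 0, 0, 0, 0, 15]
    - [0, 0, 0, 0, 0, 0, 15]

```text
time: 16.2
tcp_pos: [0.4922, -0.0079, 0.1183]
tool_rot: [2.1, 2.336, 0.0]
ft_force: [-2.2, 0.1, 3.5]
opening: 0.275
finger_force: 29.6
```

drive_tool:
  commands:
    - [0, 0, -8, 0, 0, 0, 15]
    - [0, 0, -20, 0, 0, 0, 15]
    - [0, 0, -30, 0, 0, 0, 15]
    - [0, 0, -30, 0, 0, 0, 15]
    - [0, 0, -30, 0, 0, 0, 15]
    - [0, 0, -30, 0, 0, 0, 15]
    - [0, 0, -30, 0, 0, 0, 15]
    - [0, 0, -15, 0, 0, 0, 15]
  force: 40

```text
time: 17.0
tcp_pos: [0.4928, -0.008, 0.3138]
tool_rot: [2.098, 2.334, 0.004]
ft_force: [-0.0, 0.1, -1.8]
opening: 0.267
finger_force: 39.5
```

Run:
```python
from h import *
o=get_obs();print(o["tcp_pos"],o["opening"],o["finger_force"],o["ft_force"])
q=shot("scene")
for n in("dropper_bottle","amber_bottle_blue","amber_bottle_black","green_jar"):
    m=finder.masks_of(q,n); print(n,m and (m[0]["conf"],m[0]["rect"]))
```

```text
[ 0.49278539 -0.00797494  0.31383332] 0.26736706808306426 39.49234809355403 [-0.0350401   0.12332502 -1.78513132]
dropper_bottle (0.56, [249.4, 156.9, 280.6, 208.4])
amber_bottle_blue (0.79, [301.0, 222.8, 324.3, 255.0])
amber_bottle_black (0.88, [201.7, 256.4, 226.6, 271.6])
green_jar (0.73, [243.9, 220.2, 257.9, 237.7])
```

drive_tool:
  commands:
    - [-20, -3, 0, 0, 0, 0, 15]
    - [-38, -7, 0, 0, 0, 0, 15]
    - [-42, -8, 0, 0, 0, 0, 15]
    - [-42, -8, 0, 0, 0, 0, 15]
    - [-42, -8, 0, 0, 0, 0, 15]
    - [-42, -8, 0, 0, 0, 0, 15]
    - [-42, -8, 0, 0, 0, 0, 15]
    - [-42, -8, 0, 0, 0, 0, 15]

```text
time: 18.05
tcp_pos: [0.4663, -0.3237, 0.3091]
tool_rot: [-2.099, -2.333, 0.0]
ft_force: [1.0, -0.3, -1.6]
opening: 0.271
finger_force: 39.5
```

drive_tool:
  commands:
    - [-25, -5, 0, 0, 0, 0, 15]
    - [-16, 0, 0, 0, 0, 0, 15]
    - [0, 0, 40, 0, 0, 0, 15]
    - [0, 0, 40, 0, 0, 0, 15]
    - [0, 0, 40, 0, 0, 0, 15]
    - [0, 0, 30, 0, 0, 0, 15]
    - [0, 0, 0, 0, 0, 0, 15]
    - [0, 0, 0, 0, 0, 0, 15]

```text
time: 18.85
tcp_pos: [0.4669, -0.3632, 0.161]
tool_rot: [-2.099, -2.336, -0.0]
ft_force: [1.0, -0.5, -1.3]
opening: 0.27
finger_force: 39.7
```

Run:
```python
from h import *
p=shot("wrist"); print(p["o"]["tcp_pos"],p["o"]["ft_force"],p["o"]["opening"])
q=shot("scene")
for r in finder.spot_point(q,"dropper_bottle")[:1]: print(r)
for n,pp in(("scene",q),("wrist",p),("top",shot("top"))):
    for r in finder.spot_point(pp,"blue_tray")[:1]: print(n,r["conf"],at(pp,r["centre"],0))
cv2.imwrite("pics/g6.png",np.hstack([cv2.resize(p["img"],(400,300)),cv2.resize(q["img"][190:370,360:600],(400,300))]))
```

```text
[ 0.46691649 -0.36320814  0.16095227] [ 1.00607538 -0.52568015 -1.30050993] 0.27008160932672826
{'centre': [472.5, 271.3], 'conf': 0.9}
scene 0.78 [ 0.46206144 -0.36310517  0.        ]
wrist 0.9 [ 0.46771759 -0.36636557  0.        ]
top 0.96 [ 0.47245405 -0.37318803  0.        ]
```

View pics/g6.png

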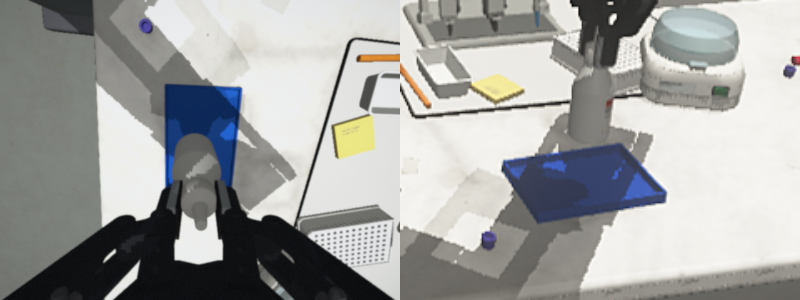

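The bottle hangs upright over the middle of the tray. Its foot is about 70 mm above the tray floor, so I'll lower it.

drive_tool:
  commands:
    - [0, 0, 25, 0, 0, 0, 15]
    - [0, 0, 22, 0, 0, 0, 15]
    - [0, 0, 12, 0, 0, 0, 15]
    - [0, 0, 4, 0, 0, 0, 15]
    - [0, 0, 2, 0, 0, 0, 15]
    - [0, 0, 1, 0, 0, 0, 15]
    - [0, 0, 0, 0, 0, 0, 15]
    - [0, 0, 0, 0, 0, 0, 15]

```text
time: 20.0
tcp_pos: [0.4669, -0.3639, 0.0957]
tool_rot: [2.1, 2.335, 0.0]
ft_force: [-1.5, 0.1, -1.0]
opening: 0.264
finger_force: 39.7
```

drive_tool:
  commands:
    - [0, 0, 1.5, 0, 0, 0, 15]
    - [0, 0, 1, 0, 0, 0, 15]
    - [0, 0, 1, 0, 0, 0, 15]
    - [0, 0, 0.5, 0, 0, 0, 15]
    - [0, 0, 0, 0, 0, 0, 15]
    - [0, 0, 0, 0, 0, 0, 15]
    - [0, 0, 0, 0, 0, 0, 15]
    - [0, 0, 0, 0, 0, 0, 15]

```text
time: 20.8
tcp_pos: [0.4667, -0.3639, 0.0914]
tool_rot: [2.1, 2.335, -0.0]
ft_force: [-0.1, 0.4, 3.9]
opening: 0.268
finger_force: 40.2
```

Contact. Release and rise.

drive_tool:
  commands:
    - [0, 0, 0, 0, 0, 0, 28]
    - [0, 0, 0, 0, 0, 0, 35]
    - [0, 0, 0, 0, 0, 0, 45]
    - [0, 0, 0, 0, 0, 0, 60]
    - [0, 0, 0, 0, 0, 0, 60]
    - [0, 0, 0, 0, 0, 0, 60]
    - [0, 0, 0, 0, 0, 0, 60]
    - [0, 0, -5, 0, 0, 0, 60]

```text
time: 21.6
tcp_pos: [0.4662, -0.3633, 0.0955]
tool_rot: [-2.1, -2.335, 0.0]
ft_force: [0.7, -0.1, -0.0]
opening: 0.707
finger_force: 0.0
```

drive_tool:
  commands:
    - [0, 0, -20, 0, 0, 0, 60]
    - [0, 0, -40, 0, 0, 0, 60]
    - [0, 0, -45, 0, 0, 0, 60]
    - [0, 0, -45, 0, 0, 0, 60]
    - [0, 0, -20, 0, 0, 0, 60]
    - [-40, 0, 0, 0, 0, 0, 60]
    - [-40, 0, 0, 0, 0, 0, 60]
    - [0, 0, 0, 0, 0, 0, 60]

```text
time: 22.4
tcp_pos: [0.4749, -0.4472, 0.2656]
tool_rot: [2.103, 2.331, -0.003]
ft_force: [0.3, 0.2, -0.6]
opening: 0.703
finger_force: 0.0
```

Run:
```python
from h import *
q=shot("scene"); t=shot("wrist"); print(t["o"]["tcp_pos"],t["o"]["ft_force"])
for n,pp in(("scene",q),("wrist",t)):
    for k,z in(("blue_tray",0),("dropper_bottle",.003),("amber_bottle_blue",.03),("amber_bottle_black",.03),("green_jar",.03)):
        for r in finder.spot_point(pp,k)[:1]: print(n,k,r["conf"],at(pp,r["centre"],z))
cv2.imwrite("pics/g7.png",np.hstack([cv2.resize(t["img"],(400,300)),cv2.resize(q["img"][180:360,180:540],(400,300))]))
```

```text
[ 0.47475218 -0.44485843  0.26546739] [-0.40870016  0.25059991  0.19856599]
scene blue_tray 0.71 [ 0.45615562 -0.36662877  0.        ]
scene dropper_bottle 0.6 [ 0.46059287 -0.36248085  0.003     ]
scene green_jar 0.24 [ 0.42201028 -0.34476698  0.03      ]
wrist blue_tray 0.86 [ 0.47284058 -0.36711806  0.        ]
wrist dropper_bottle 0.56 [ 0.46316059 -0.36399525  0.003     ]
```

View pics/g7.png

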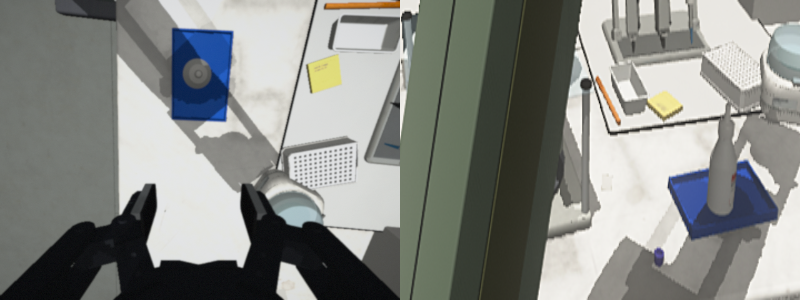

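The bottle stands upright in the tray, with its foot near the tray centre and the gripper clear. The other bottles were still in their cups after the lift, and nothing has been near them since.

```bash
python3 -c "
from plant import env
print(env.hand_in())"
```

```text
the job is handed in; nothing more can be done
None
```

The job is handed in, with no verdict shown: I turned the white dropper bottle to the red mark, lifted it out and set it upright in the blue tray at about 22 s of the 72 s allowed, and the other three bottles were still in their pockets when last seen, just after the lift.

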